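# Clamp the counter plaque with three clicks and hold

## Task

Take the small menu plaque off its leaning stand, stand it on edge in the slot of the clamp rack and let go of it. Then take the lever's upright handle and pull the lever round three clicks, no more, so that the jaw closes up to the plaque. The lever springs back if released, so finish still holding it at the third click; leave the cups and tools around where they are.

Things in the scene. Friction and masses are not known exactly. Their poses are not given: they have to be found in the camera images.
- plaque: Loose flat plaque, wooden rim and dark faces, 10 mm thick (its x), 80 mm wide (its y), 90 mm tall (its z), about 60 g. Origin at the centre of its lower edge face; z runs up to the top edge. Starts leaning on the stand, top towards the robot, z tilted 0.35 rad from vertical. Its faces are alike, so it may face either way in the slot; its lower edge goes down.
- stand: Fixed dark wooden stand, 100 x 110 mm foot. Origin on the table below the middle of the plaque's lower edge, which rests 30 mm up. A back plate on the robot's side (stand's -x) supports the plaque's lower 48 mm and a 10 mm lip holds its foot; the upper 42 mm is free on both faces. The plaque is drawn out along its own z.
- rack: Fixed clamp rack with a wooden base 12 mm thick, from -65 to +55 mm in its x and -190 to +65 mm in its y. Origin on the table under the slot's centre. The plaque's thickness goes along the rack's x, its width along y. The lever's pivot is at x = 0, y = -140 mm.
- slot (a point): Centre of the slot's floor, 12 mm above the table. The slot is open at the top, 100 mm long (rack's y), 18 mm wide (rack's x, -9 to +9 mm) with the lever at rest; its metal walls reach 47 mm above the table. The +x wall is fixed; the -x wall is the jaw, which the lever pushes to +x by 9 mm per rad (7 mm at the third click).
- crank: The whole lever: a steel hub, a flat arm 16 mm wide from 48 to 58 mm above the table, and the handle. Origin on the table, on the vertical pivot axis. Turns with the lever; its axes are the rack's when the lever is at rest.
- handle (a point): Middle of the lever's upright round wooden handle, on its axis, 80 mm above the table. The handle is 18 mm in diameter, stands from 58 to 103 mm above the table, and is 120 mm from the pivot axis. At rest it is at about x = -109, y = -89 mm of the rack.
- lever (a joint): Lever angle, rad: 0 at rest, growing counterclockwise seen from above (handle goes to the rack's -y). Springs back when let go. One click per 0.26 rad (31 mm at the handle): resistance peaks at 6 to 11 N half way (0.13, 0.39, 0.65), falls to 1 to 4 N at the click (0.26, 0.52, 0.78); the fourth's peak is at 0.91. Studs on the plate below mark rest and clicks.
- cup: White cup, 84 mm wide, 65 mm high, bystander; origin at its foot.
- mug: Blue mug, 80 mm wide, 85 mm high, bystander; origin at its foot.
- canister: Black canister with wooden lid, 98 mm wide, 134 mm high, bystander; origin at its foot.
- tamper: Steel tamper, 58 mm wide, 80 mm high, bystander; origin at its foot.
- jug: Steel jug, 80 mm wide, 100 mm high, bystander; origin at its foot.
- whisk: Wooden whisk, 60 mm wide, 122 mm high, bystander; origin at its foot.
- saucers: Stack of white saucers, 130 mm wide, 46 mm high, bystander; origin at its foot.
Not all that is in view belongs to the job. What is meant by the plaque is not turquoise, and is the smaller of those in its own colour.

How it is judged:
By the outcome, as a careful person would: the job done as asked, in the order asked, and still so for the second after the job is handed in, while the arm keeps its last pose, push and grip.
It also fails if it takes over 51 s, if anything falls off the work surface, if the arm or the gripper's body presses on something with over 40 N, if the wrist force passes 120 N, or if a joint passes its speed limit or range.

## Robot

A 6-joint arm with a two-finger parallel gripper is mounted at the origin on the work surface. World frame = base frame: x ahead of the robot, y to its left, z up, the work surface at z = 0. Lengths are in mm, angles in rad, forces in N, time in s.
With the tool pointing down it reaches from about 275 to 825 mm from the base axis. Payload 4.9 kg.
Tool frame: the origin (TCP) lies at the very end of the fingers, on their centre line; the grasp point (between the pads) lies 19 mm behind it; z points along the fingers, y is the direction in which the jaws open and shut (so a half turn about z gives the same grasp; the last joint's range is limited). The gripper opens to 85 mm and grips with 20 to 120 N. Pads are 22 mm wide; open, the fingers measure 114 mm over their backs; the gripper's body (76 mm by 85 mm) begins 54 mm behind the grasp point. The pads swing forward as they close: fully open they stand 13 mm farther back than shut.
Start: joints at [1.075, 0.326, -0.193, 1.052, 0, 1.437], TCP at [194.673, 514.413, 199.981] pointing down, gripper open.
Joint ranges: [-2.65, 2.65], [-0.97, 1.79], [-1.3, 1.35], [-1.93, 2.1], [-1.47, 1.37], [-3.14, 3.14]. Speed limits (rad/s): [2.57, 2.57, 3.14, 3.14, 3.14, 3.14].

## Interface

Orientations are given as [roll, pitch, yaw] about the fixed x, y, z axes, in that order (R = Rz(yaw) Ry(pitch) Rx(roll)).
In Python, from bench import bot, solve_ik, imaging gives the robot as it stands. Calls block until the motion is done:
- bot.move_ptp(position, orientation): joint-space move of the TCP to a pose.
- bot.movel(position, rot=None, max_speed=150, threshold=None): straight line of the TCP; rot=None keeps the orientation; max_speed is the mean speed in mm/s. With threshold (N) it stops when the force on the tool has changed by that much, and returns True; else False.
- bot.move_j(angles): joint-space move.
- bot.grip(opening, effort=None): opening from 0.0 (shut) to 1.0 (fully open); effort is the grip in N (None keeps the last); returns when the fingers have stopped.
- bot.dwell(seconds).
- solve_ik(position, orientation): joint angles nearest the present ones, or None.
- bot.get_state(): the state.
- imaging.capture(name): name is "scene" or "top"; returns the picture (480x640x3 uint8, blue, green, red); there is no depth.
- imaging.camera_model(name): a dict with "K" (3x3 intrinsics, pixels), "k1" (the pictures are not rectified: a ray, as slopes to the right and down, at radius r is drawn at 1 + k1 r^2 times it, then the intrinsics apply), "position" and "rotation" of the camera in the world. Camera axes: x right, y up, looking along -z (the intrinsics and any distortion apply to the point x, -y, -z); pixel columns grow to the right and rows downward; lengths in mm; the calibration is good to about 2 mm. A picture is of the moment at which its call begins. camera_model takes no time and is no camera call.
A pose or a line that the arm cannot do raises bot.IKError and nothing moves.
- bot.sign_off(): hands the job in, once; it reports no verdict.
The state is a dict: "t": time; "qpos": joint angles; "joint_velocities": joint speeds; "effort": joint torques, N m; "tcp_pos": TCP position; "orientation": TCP orientation; "contact_force": force on the tool from outside, world axes, zero at the start; "wrist_torque": the same for the moment, N m; "opening": opening from 0.0 (shut) to 1.0 (fully open).
Only numpy, scipy, OpenCV 4.12 (cv2) and the standard library are available. Lean on these libraries where they do the work, as an engineer would, in place of code of your own. Each camera call takes 0.05 s, during which the arm holds its last target. There are 200 camera calls.

## Working session

There is one attempt and no reset: what is moved stays moved. The work goes in short steps, each a Python script; the robot and the scene stay as the last script left them, time stands still between calls to the robot, and variables do not carry over. Pictures are saved under pics/ and viewed, about 8 in all and at most 12, crops included, and the job is handed in when it is done.

```bash
mkdir -p pics; ls
python3 - <<'E'
from bench import bot, solve_ik, imaging
import cv2
for n in("scene","top"):
    cv2.imwrite(f"pics/{n}0.png",imaging.capture(n)); print(imaging.camera_model(n))
print(bot.get_state())
E
```

```text
pics
{'K': array([[589.76934341,   0.        , 324.71897139],
       [  0.        , 589.76934341, 239.13743034],
       [  0.        ,   0.        ,   1.        ]]), 'k1': -0.027196404499429457, 'position': array([1293.25320473, -900.85878374,  793.86784644]), 'rotation': array([1.02434232, 0.02416844, 0.66824683])}
{'K': array([[479.57888548,   0.        , 322.21342162],
       [  0.        , 479.57888548, 241.31267299],
       [  0.        ,   0.        ,   1.        ]]), 'k1': 0.03543530380396228, 'position': array([ 414.93041191,   -4.65089811, 1169.42910313]), 'rotation': array([ 0.15167801, -0.03221285, -1.59197934])}
{'t': 0.1, 'qpos': array([ 1.07478043e+00,  3.26886083e-01, -1.93493654e-01,  1.05199978e+00,
       -3.07089521e-05,  1.43663014e+00]), 'joint_velocities': array([ 0.00062182, -0.00287852,  0.00369126,  0.00052364,  0.0005209 ,
        0.00067819]), 'effort': array([ 2.34717327e-04, -4.44237828e+01,  2.63038158e+01,  7.89304002e-03,
       -2.52881882e-04,  4.59258285e-07]), 'tcp_pos': array([194.40673109, 513.87815728, 199.26758297]), 'orientation': array([-3.14001959e+00, -1.81340547e-04,  2.77974283e+00]), 'contact_force': array([-0.08752639,  0.35274775, -0.39228333]), 'wrist_torque': array([ 0.02842178, -0.00769367, -0.02736644]), 'opening': 0.9989271059107414}
```

View pics/scene0.png

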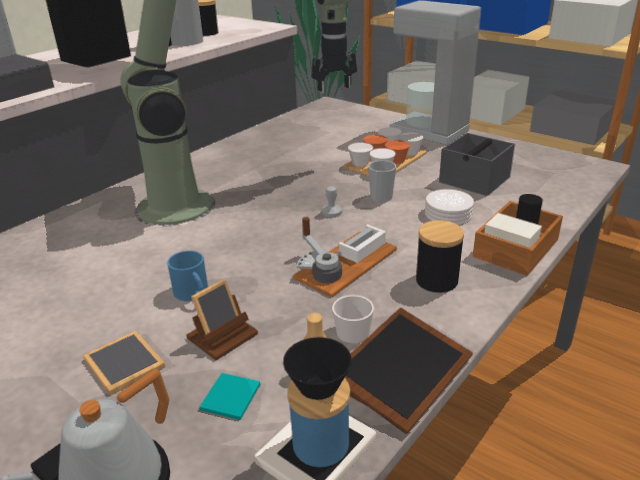

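View pics/top0.png

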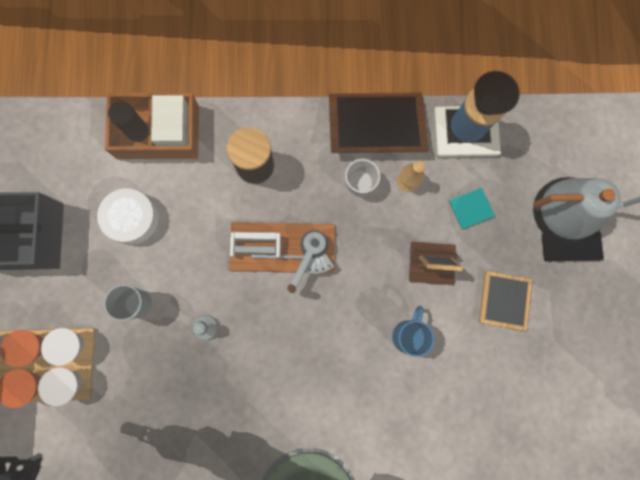

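Both views show the leaning plaque on its stand (scene 217,308; top ~438,262), and the rack with its handle at top (292,288) and scene (306,226). Next I'll enlarge these regions and set up the ray helpers.

```bash
cat > h.py <<'E'
import numpy as np, cv2
from scipy.spatial.transform import Rotation as Rn
from bench import bot, solve_ik, imaging
def cam(n):
    m=imaging.camera_model(n); return m['K'],m['k1'],m['position'],Rn.from_euler('xyz',m['rotation']).as_matrix()
def proj(n,P):
    K,k,p,R=cam(n); c=(np.atleast_2d(P)-p)@R
    s=np.c_[c[:,0],-c[:,1]]/-c[:,2:]; s=s*(1+k*(s**2).sum(1,keepdims=True))
    return s*[K[0,0],K[1,1]]+K[:2,2]
def ray(n,uv):
    K,k,p,R=cam(n); d=(np.array(uv,float)-K[:2,2])/[K[0,0],K[1,1]]; s=d
    for _ in range(10): s=d/(1+k*(s@s))
    v=R@[s[0],-s[1],-1]; return p,v/np.linalg.norm(v)
def onplane(n,uv,z):
    p,v=ray(n,uv); return p+v*(z-p[2])/v[2]
def tri(uvs,uvt):
    p,v=ray('scene',uvs); q,w=ray('top',uvt)
    a=np.linalg.lstsq(np.c_[v,-w],q-p,rcond=None)[0]
    A,B=p+v*a[0],q+w*a[1]; return (A+B)/2,np.linalg.norm(A-B)
E
python3 - <<'E'
from h import *
print(proj('scene',[0,0,0]),proj('top',[0,0,0]))
s=cv2.imread('pics/scene0.png');t=cv2.imread('pics/top0.png')
def crop(i,x,y,w,h,f): return cv2.resize(i[y:y+h,x:x+w],None,fx=f,fy=f,interpolation=cv2.INTER_CUBIC)
# rows: scene stand (180..270,270..370) & top stand ; scene rack & top rack
a=crop(s,180,270,80,90,5); b=crop(t,400,230,80,60,5)
b=cv2.copyMakeBorder(b,0,150,0,0,0)
cv2.imwrite('pics/c1.png',np.hstack([a,b]))
a=crop(s,290,210,110,90,5);a=cv2.resize(a,(550,450))
cv2.imwrite('pics/c2.png',a)
cv2.imwrite('pics/c3.png',crop(t,222,215,120,80,6))
E
```

```text
[[173.80721482 205.90367872]] [[307.34957332 501.46096271]]
```

View pics/c1.png

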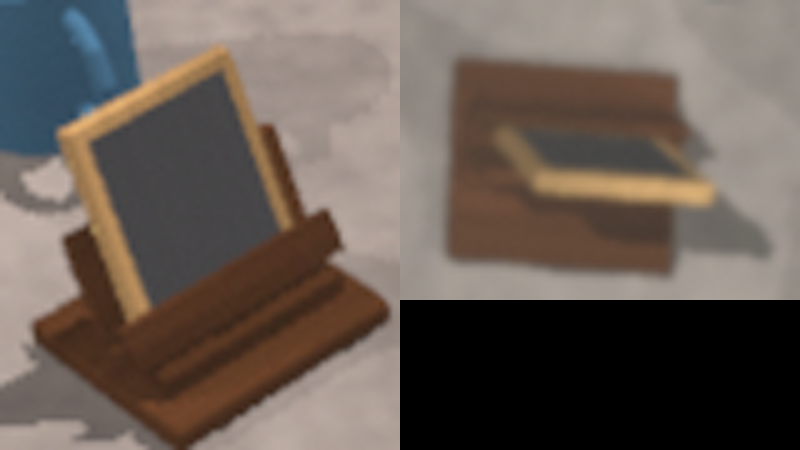

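View pics/c2.png

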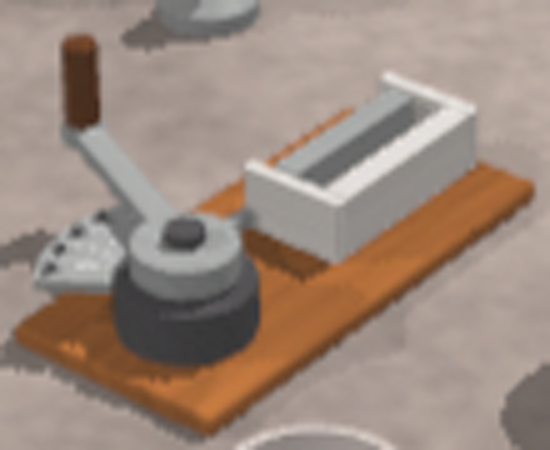

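View pics/c3.png

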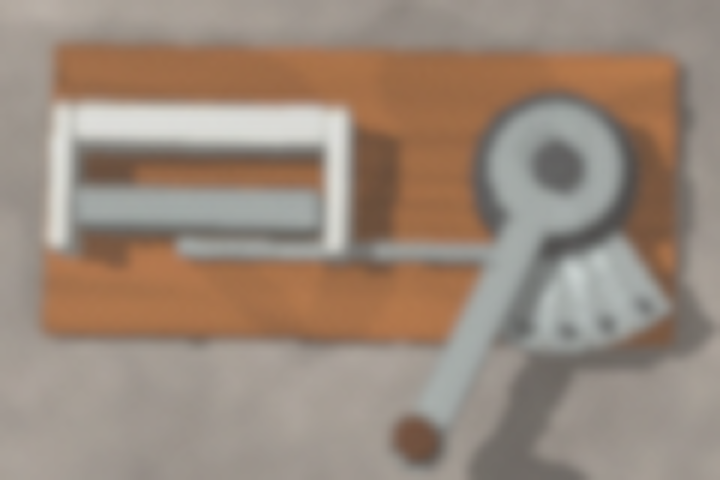

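The crops show the plaque's top edge (scene crop 66,135 to 230,51; top crop 538,184 to 713,190), the rack board's corners, and the slot between the white fixed wall and the grey jaw. The handle top is at scene crop (80,42) and top crop (416,440). Next I'll turn these into positions.

Run:
```python
from h import *
np.set_printoptions(precision=1,suppress=True)
f=lambda p,o,k:(np.array(p)+.5)/k-.5+o
ss=lambda x,y:f((x,y),(180,270),5); ts=lambda x,y:f((x-400,y),(400,230),5)
sr=lambda x,y:f((x,y),(290,210),5); tr=lambda x,y:f((x,y),(222,215),6)
print('plaque top mid +y',tri(ss(230,51),ts(538,184)),' -y',tri(ss(66,135),ts(713,192)))
print('stand foot (z~10) top', [onplane('top',ts(*p),10)[:2] for p in((455,60),(680,75),(672,272),(450,255))])
print('stand foot scene z10',[onplane('scene',ss(*p),10)[:2] for p in((388,308),(180,440),(35,328))])
C=[(57,45),(680,58),(672,345),(43,330)]
T=[onplane('top',tr(*p),12)[:2] for p in C]; print('rack top',T)
S=[onplane('scene',sr(*p),12)[:2] for p in((535,187),(208,425),(15,330))]; print('rack scene +x+y,+x-y,-x-y',S)
M=np.array([[55,65],[55,-190],[-65,-190],[-65,65]],float)
for nm,W,m in(('top',np.array(T),M),('scene',np.array(S),M[:3])):
    mc,wc=m.mean(0),W.mean(0);a=m-mc;b=W-wc
    th=np.arctan2((a[:,0]*b[:,1]-a[:,1]*b[:,0]).sum(),(a*b).sum())
    R=np.array([[np.cos(th),-np.sin(th)],[np.sin(th),np.cos(th)]]);o=wc-R@mc
    print(nm,'origin',o,'yaw %.4f'%th,'res',W-(m@R.T+o),'handle',R@[-109,-89]+o,'pivot',R@[0,-140]+o)
print('handle top',tri(sr(80,43),tr(416,440)),onplane('top',tr(416,440),103))
print('hub',onplane('top',tr(556,166),70), 'slot long walls z47',[onplane('top',tr(*p),47)[:2] for p in((77,148),(325,152),(77,187),(322,192),(50,178),(350,178))])
```

```text
plaque top mid +y (array([ 517.7, -272.8,  110.8]), np.float64(5.858726458362626))  -y (array([ 511.4, -351.3,  113.2]), np.float64(2.6175936281217353))
stand foot (z~10) top [array([ 587.2, -263.1]), array([ 577.9, -373.8]), array([ 481.4, -363.7]), array([ 491.5, -255.9])]
stand foot scene z10 [array([ 592.4, -266.6]), array([ 582.2, -372.2]), array([ 485.1, -362.4])]
rack top [array([642.2, 175.7]), array([633. , -77.8]), array([515.3, -71.6]), array([526.1, 180.4])]
rack scene +x+y,+x-y,-x-y [array([649.6, 172.3]), array([639.4, -80. ]), array([522.3, -75.1])]
top origin [586.7 113.9] yaw -0.0406 res [[-2.1 -0.9]
 [-0.9  0.4]
 [ 1.3  1.7]
 [ 1.7 -1.1]] handle [474.2  29.4] pivot [581. -26.]
scene origin [592.8 111.2] yaw -0.0380 res [[-0.6 -1.8]
 [-1.1  0.7]
 [ 1.7  1.1]] handle [480.5  26.4] pivot [587.4 -28.7]
handle top (array([475.7,  30.4, 101.2]), np.float64(3.9622966858985893)) [474.1  29.  103. ]
hub [580.4 -25.1  70. ] slot long walls z47 [array([594.1, 162.2]), array([590.9,  65.3]), array([578.6, 162.1]), array([575. ,  66.5]), array([582.3, 172.6]), array([580.4,  55.5])]
```

```bash
cat >> h.py <<'E'
def rpy(zt,yt):
    zt=np.array(zt,float);yt=np.array(yt,float);zt/=np.linalg.norm(zt);yt-=zt*(yt@zt);yt/=np.linalg.norm(yt)
    return Rn.from_matrix(np.c_[np.cross(yt,zt),yt,zt]).as_euler('xyz')
YS=-0.088; A=0.35
xs=np.array([np.cos(YS),np.sin(YS),0]); ez=np.array([0,0,1.])
zp=np.cos(A)*ez-np.sin(A)*xs; xp=np.cos(A)*xs+np.sin(A)*ez
E
python3 - <<'E'
from h import *
np.set_printoptions(precision=2,suppress=True)
f=lambda p,o,k:(np.array(p)+.5)/k-.5+o
ss=lambda x,y:f((x,y),(180,270),5); ts=lambda x,y:f((x-400,y),(400,230),5)
a=[(onplane('top',ts(538,184),114.5)+onplane('top',ts(713,192),114.5))/2,(onplane('scene',ss(230,51),114.5)+onplane('scene',ss(66,135),114.5))/2]
print(a); P=np.r_[(.6*a[0]+.4*a[1])[:2],114.5]; print(P)
for s in(1,-1):
    o=rpy(-zp,s*xp); print(s,o,solve_ik(P+50*zp,o),solve_ik(P-38*zp,o))
    o=rpy(-ez,s*np.array([1,.04,0])); print(solve_ik([589,112,180],o))
E
```

```text
[array([ 512.93, -313.  ,  114.5 ]), array([ 519.2 , -313.06,  114.5 ])]
[ 515.44 -313.02  114.5 ]
1 [2.79 0.   1.48] [-0.82  0.21 -0.52  0.57  0.23  0.87] [-0.78  0.36 -0.57  0.37  0.22  0.91]
[ 0.06  0.43 -0.09  1.05  0.    1.6 ]
-1 [-2.79  0.   -1.66] [-0.82  0.21 -0.52  0.57  0.23 -2.27] [-0.78  0.36 -0.57  0.37  0.22 -2.23]
[ 0.06  0.43 -0.09  1.05  0.   -1.55]
```

Run:
```python
from h import *
P=np.array([515.4,-313,114.5]); o=rpy(-zp,xp)
bot.grip(0.6,30)
bot.move_ptp(P+130*zp,o); bot.movel(P+25*zp,o)
s=bot.get_state(); print(s['t'],s['tcp_pos'],P+25*zp,s['opening'])
a=imaging.capture('scene');b=imaging.capture('top')
cv2.imwrite('pics/s1.png',a);cv2.imwrite('pics/t1.png',b)
c=lambda i,x,y,w,h,f:cv2.resize(i[y:y+h,x:x+w],None,fx=f,fy=f,interpolation=cv2.INTER_CUBIC)
cv2.imwrite('pics/c4.png',np.hstack([c(a,160,230,100,150,4),c(b,390,205,100,150,4)]))
```

```text
4.4083 [ 507.18578165 -312.46099026  138.63677877] [ 506.86072591 -312.24659809  137.98431782] 0.5999413555533524
```

View pics/c4.png

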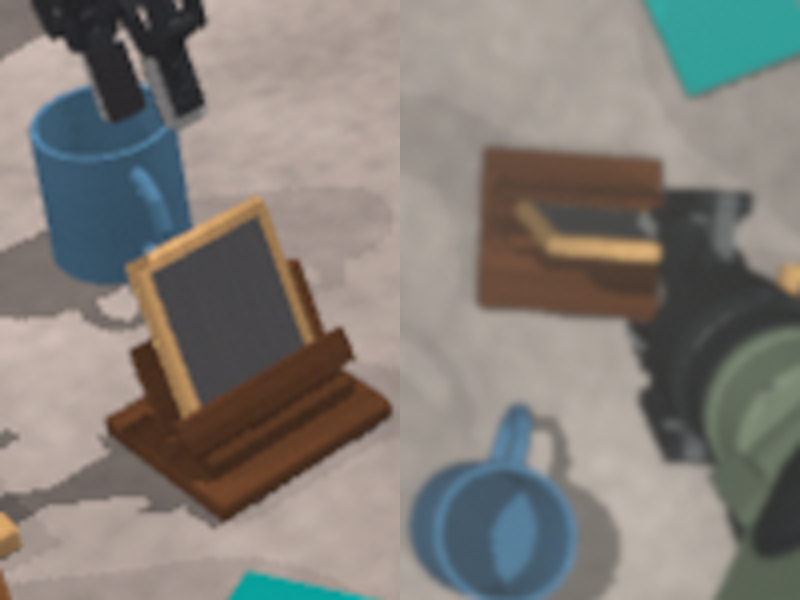

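Run:
```python
from h import *
np.set_printoptions(precision=1,suppress=True)
s=bot.get_state();p=s['tcp_pos'];R=Rn.from_euler('xyz',s['orientation']).as_matrix();print(R)
for d in(0,19,73,150,250):
    q=p-d*R[:,2];print(d,q,proj('scene',q),proj('top',q))
for y in(-25,25):
    q=p+y*R[:,1]-5*R[:,2];print(y,q,proj('scene',q),proj('top',q))
```

```text
[[ 0.1  0.9  0.3]
 [ 1.  -0.1 -0. ]
 [-0.   0.3 -0.9]]
0 [ 507.3 -312.8  139.2] [[203.9 275.6]] [[448.  268.7]]
19 [ 500.8 -312.2  157.1] [[200.7 266.8]] [[450.4 270.9]]
73 [ 482.3 -310.5  207.7] [[191.4 241.4]] [[457.6 277.8]]
150 [ 455.9 -308.1  280. ] [[177.7 203.9]] [[469.3 289.1]]
250 [ 421.6 -305.   373.9] [[159.3 153.1]] [[488. 307.]]
-25 [ 482.2 -310.6  135.3] [[196.5 272.4]] [[447.2 280.4]]
25 [ 529.  -314.7  152.5] [[209.8 274.2]] [[450.1 258. ]]
```

The crop shows the open fingertips at about scene (190,260) and (206,260), roughly 13 px above the prediction. In the top view the gripper is at about x 453–477. I'll overlay the predicted tool points to explain the offset.

Run:
```python
from h import *
s=bot.get_state();p=s['tcp_pos'];R=Rn.from_euler('xyz',s['orientation']).as_matrix()
out=[]
for n,i,x,y in(('scene','pics/s1.png',160,180),('top','pics/t1.png',420,220)):
    im=cv2.imread(i)[y:y+110,x:x+66]; im=cv2.convertScaleAbs(cv2.resize(im,None,fx=6,fy=5.45,interpolation=cv2.INTER_CUBIC),alpha=1.5,beta=25)
    for d,c in((0,(0,0,255)),(19,(0,255,255)),(73,(255,255,0))):
        for yy in(-25,0,25):
            u=(proj(n,p-d*R[:,2]+yy*R[:,1])[0]-[x,y]+.5)*[6,5.45]
            cv2.circle(im,tuple(int(v) for v in u),3,c,-1)
    out.append(im)
cv2.imwrite('pics/c5.png',np.hstack(out))
```

```text
(no output)
```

View pics/c5.png

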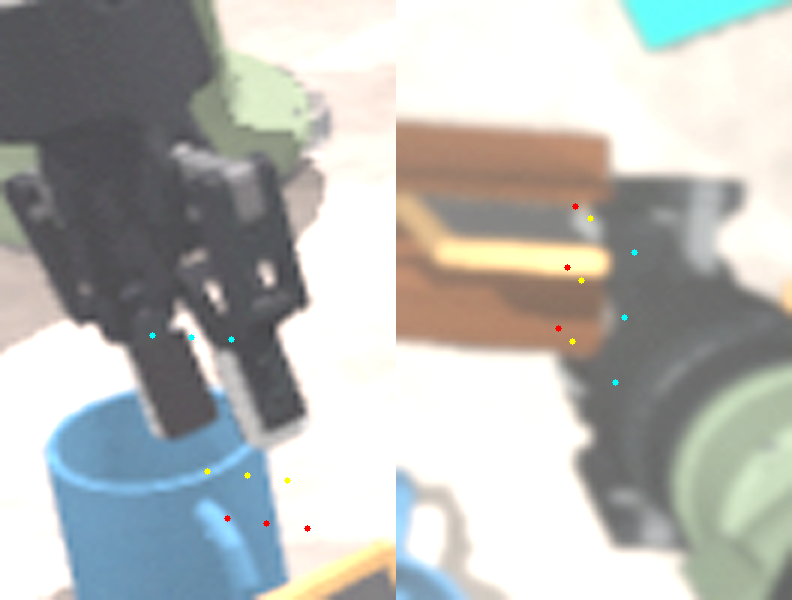

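Run:
```python
from h import *
def prof(im,y,p,R):
    r=[]
    for d in range(60,-13,-4):
        u=proj('scene',p-d*R[:,2]+y*R[:,1])[0].round().astype(int); r.append((d,*[int(v) for v in im[u[1],u[0]]]))
    return r
def st():
    s=bot.get_state();return s['tcp_pos'],Rn.from_euler('xyz',s['orientation']).as_matrix(),s
p,R,_=st()
print('open',prof(cv2.imread('pics/s1.png'),-28,p,R))
bot.grip(0.12); p,R,s=st(); print(s['t'],s['opening'],p)
im=imaging.capture('scene');cv2.imwrite('pics/s2.png',im)
print('shut +8',prof(im,8,p,R)); print('shut -8',prof(im,-8,p,R))
```

```text
open [(60, 43, 40, 43), (56, 44, 42, 44), (52, 44, 42, 44), (48, 45, 42, 45), (44, 44, 41, 44), (40, 44, 41, 43), (36, 44, 42, 44), (32, 95, 76, 54), (28, 102, 82, 54), (24, 101, 82, 55), (20, 100, 81, 54), (16, 137, 110, 71), (12, 102, 81, 54), (8, 109, 88, 59), (4, 150, 119, 77), (0, 160, 127, 82), (-4, 165, 131, 84), (-8, 167, 133, 87), (-12, 140, 111, 73)]
4.975 0.12262740962338291 [ 506.81738516 -312.29742448  138.05688533]
shut +8 [(60, 41, 38, 38), (56, 40, 37, 37), (52, 42, 41, 39), (48, 40, 38, 39), (44, 45, 42, 40), (40, 44, 41, 41), (36, 41, 39, 40), (32, 108, 109, 110), (28, 112, 98, 78), (24, 113, 91, 61), (20, 113, 91, 60), (16, 112, 90, 59), (12, 113, 91, 62), (8, 125, 111, 96), (4, 111, 89, 59), (0, 131, 122, 115), (-4, 147, 150, 160), (-8, 131, 132, 137), (-12, 139, 143, 153)]
shut -8 [(60, 115, 116, 119), (56, 101, 102, 104), (52, 112, 112, 115), (48, 115, 115, 118), (44, 106, 106, 108), (40, 112, 113, 115), (36, 115, 116, 118), (32, 103, 103, 106), (28, 109, 99, 88), (24, 135, 107, 70), (20, 108, 87, 57), (16, 110, 88, 60), (12, 109, 88, 59), (8, 108, 87, 57), (4, 108, 86, 57), (0, 106, 86, 57), (-4, 109, 87, 59), (-8, 108, 86, 58), (-12, 108, 85, 57)]
```

Run:
```python
from h import *
im=cv2.imread('pics/scene0.png')
p=np.array([194.4,513.9,199.3]);R=Rn.from_euler('xyz',[-3.14,0,2.7797]).as_matrix()
for y in(-43,0,43):
    print(y,proj('scene',p+y*R[:,1]),proj('scene',p+y*R[:,1]+[0,0,30]))
g=im[55:125,300:370].max(2); m=(g<70)
n,l,s,c=cv2.connectedComponentsWithStats(m.astype(np.uint8)); print(s[1:],)
for r in range(15,45,2): print(r+55,''.join('#' if v else '.' for v in m[r]))
```

```text
-43 [[322.00383023 106.1450866 ]] [[321.7444583   96.66585737]]
0 [[333.83347412 103.58165736]] [[333.67538175  94.17816111]]
43 [[345.42588871 101.07261919]] [[345.36499324  91.74402291]]
[[ 11   0  46  37 997]
 [ 29  35   1   1   1]
 [ 37  34   1   1   1]
 [ 28  39   1   1   1]]
70 ............#############################.###############.............
72 ...........########################.........############..............
74 ...........###################................######..................
76 ...........###############..................#####.##..................
78 .............############...................#####.##..................
80 .................#######....................#####.##..................
82 .................#####......................#####.##..................
84 .................#####......................#####.#...................
86 .................#####......................#####.....................
88 .................#####................................................
90 ..................####.......#........................................
92 ......................................................................
94 ............................#.........................................
96 ......................................................................
98 ......................................................................
```

The fingertips look about 31 mm short of the stated TCP at two separate poses. A light touch on free table will settle it.

Run:
```python
from h import *
bot.grip(0.12)
p0=bot.get_state()['tcp_pos']; bot.movel(p0+60*zp,max_speed=200)
bot.move_ptp([450,-130,50],rpy(-ez,[1,.04,0]))
print(bot.get_state()['t'])
r=bot.movel([450,-130,8],max_speed=80,threshold=6)
if not r: r=bot.movel([450,-130,-40],max_speed=30,threshold=6)
s=bot.get_state(); print(r,s['t'],s['tcp_pos'],s['contact_force'])
bot.movel([450,-130,40],max_speed=150)
```

```text
6.6083
True 8.4667 [ 449.8240382  -129.91723606  -30.97430367] [-0.47250989  0.24826651  7.76698182]
```

Confirmed: contact came at TCP z = -31, so the real fingertips are about 30.5 mm short of the reported TCP. I'll compensate for that, then grasp and draw out the plaque.

```bash
cat >> h.py <<'E'
OFF=30.5
E
python3 - <<'E'
from h import *
np.set_printoptions(precision=2,suppress=True)
P=np.array([515.8,-313,114.5]); o=rpy(-zp,xp)
bot.grip(0.5,30)
bot.move_ptp(P+(40-OFF)*zp,o)
r=bot.movel(P-(37+OFF)*zp,o,max_speed=90,threshold=8); s=bot.get_state(); print(r,s['t'],s['tcp_pos']-(P-(37+OFF)*zp),s['contact_force'])
bot.grip(0,40); s=bot.get_state(); print(s['t'],s['opening'],s['contact_force'])
E
```

```text
False 11.3417 [ 0.27 -0.19  0.48] [-0.6   0.31  0.58]
11.7333 0.10925700513868254 [-0.42  1.5   3.36]
```

```bash
cat >> h.py <<'E'
YR=-0.039; xr=np.array([np.cos(YR),np.sin(YR),0]); yr=np.array([-np.sin(YR),np.cos(YR),0])
def tcp_for(xy,zlow): return np.array([xy[0],xy[1],zlow+53-OFF])
OV=rpy(-ez,xr)
def crop(i,x,y,w,h,f): return cv2.resize(i[y:y+h,x:x+w],None,fx=f,fy=f,interpolation=cv2.INTER_CUBIC)
E
python3 - <<'E'
from h import *
np.set_printoptions(precision=2,suppress=True)
p=bot.get_state()['tcp_pos']
bot.movel(p+115*zp,max_speed=150); s=bot.get_state(); print(s['t'],s['opening'])
O=[589,112.5]
bot.move_ptp(tcp_for(O,140),OV); bot.movel(tcp_for(O,56),OV); bot.dwell(.2)
s=bot.get_state(); print(s['t'],s['tcp_pos'],s['orientation'],s['opening'],s['contact_force'])
a=imaging.capture('scene');b=imaging.capture('top');cv2.imwrite('pics/s3.png',a);cv2.imwrite('pics/t3.png',b)
cv2.imwrite('pics/c6.png',np.hstack([crop(a,295,180,100,110,5),crop(b,225,200,60,110,5)]))
E
```

```text
12.65 0.10877451805972109
15.1583 [590.02 112.52  79.79] [ 3.14 -0.    1.53] 0.11065006531097381 [ 0.39 -0.31 -0.05]
```

View pics/c6.png

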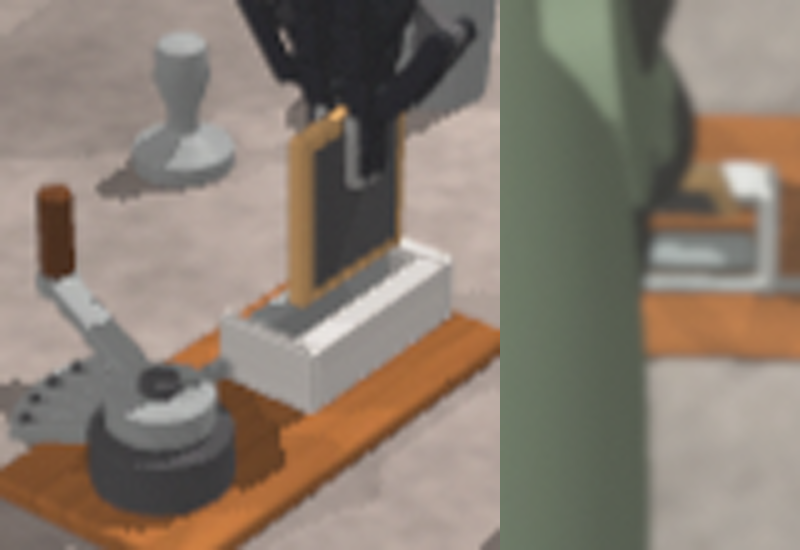

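The plaque hangs upright over the slot, with its lower front corner at crop (314,293) and the slot below it. I'll overlay the predicted slot rectangle and plaque foot to check alignment in x.

Run:
```python
from h import *
O=np.array([589,112.5,0]); im=cv2.imread('pics/s3.png')
x,y,f=330,215,10; c=crop(im,x,y,65,50,f)
G=lambda o,X,Y,Z:o+X*xr+Y*yr+Z*ez
def poly(pts,col):
    u=((proj('scene',np.array(pts))-[x,y]+.5)*f).round().astype(int); cv2.polylines(c,[u],True,col,1)
    print(proj('scene',np.array(pts)).round(1).tolist())
poly([G(O,a,b,47) for a,b in((9,-50),(9,50),(-9,50),(-9,-50))],(0,0,255))
T=bot.get_state()['tcp_pos'];T[2]=0
poly([G(T,a,b,56) for a,b in((5,-40),(5,40),(-5,40),(-5,-40))],(0,255,0))
cv2.imwrite('pics/c7.png',c)
```

```text
[[353.1, 247.4], [378.0, 230.6], [372.2, 228.3], [347.2, 244.9]]
[[354.6, 242.0], [374.6, 228.6], [371.3, 227.4], [351.3, 240.6]]
```

View pics/c7.png

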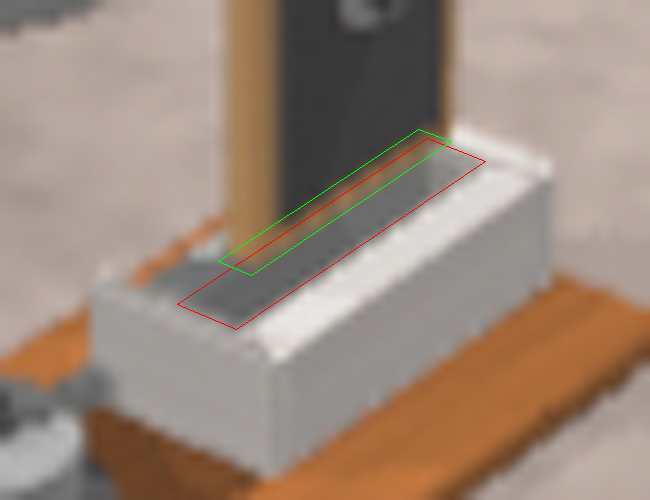

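The slot's fixed wall sits about 3 mm further in +x than drawn, while the plaque matches its prediction. I'll shift +2.5 mm and insert it under force guard.

Run:
```python
from h import *
np.set_printoptions(precision=2,suppress=True)
O=[591.5,112.5]
bot.movel(tcp_for(O,54),OV,max_speed=50)
f0=bot.get_state()['contact_force']
r=bot.movel(tcp_for(O,8),OV,max_speed=40,threshold=5)
s=bot.get_state(); print(r,s['t'],s['tcp_pos'],'low',s['tcp_pos'][2]-53+OFF,s['contact_force']-f0,s['wrist_torque'],s['opening'])
```

```text
True 16.4667 [591.41 112.31  34.53] low 12.031844904711754 [ 0.97 -0.73  4.74] [ 0.06 -0.1  -0.03] 0.1121879755304603
```

The plaque is on the slot floor (lower edge at z = 12.0). Now I'll release it, retreat and check, and verify IK for the lever arc.

```bash
cat >> h.py <<'E'
PIV=np.array([591.2,112,0])-140*yr
TH0=np.arctan2(51,-109)+YR
def hpose(a,z=63,sg=1):  # tip z
    t=TH0+a; q=PIV+120*np.array([np.cos(t),np.sin(t),0])
    return q+[0,0,z-OFF], rpy(-ez,sg*np.array([-np.sin(t),np.cos(t),0]))
E
python3 - <<'E'
from h import *
np.set_printoptions(precision=2,suppress=True)
bot.grip(0.4); p=bot.get_state()['tcp_pos']
bot.movel(p+[0,0,110],max_speed=150)
a=imaging.capture('scene');b=imaging.capture('top');cv2.imwrite('pics/s4.png',a);cv2.imwrite('pics/t4.png',b)
cv2.imwrite('pics/c8.png',np.hstack([crop(a,295,180,100,110,5),crop(b,225,200,60,110,5)]))
print(bot.get_state()['t'],PIV)
for sg in(1,-1):
    for an in(0,.4,.78):
        print(sg,an,hpose(an)[0],solve_ik(*hpose(an,sg=sg)))
E
```

```text
17.8083 [585.74 -27.89   0.  ]
1 0 [479.12  27.16  32.5 ] [-0.1   0.39 -0.59  0.59  0.   -2.76]
1 0.4 [466.09 -18.71  32.5 ] [-0.2   0.37 -0.63  0.57  0.    3.02]
1 0.78 [471.22 -63.74  32.5 ] [-0.29  0.38 -0.6   0.58  0.    2.55]
-1 0 [479.12  27.16  32.5 ] [-0.1   0.39 -0.59  0.59  0.    0.38]
-1 0.4 [466.09 -18.71  32.5 ] [-0.2   0.37 -0.63  0.57 -0.   -0.12]
-1 0.78 [471.22 -63.74  32.5 ] [-0.29  0.38 -0.6   0.58  0.   -0.59]
```

View pics/c8.png

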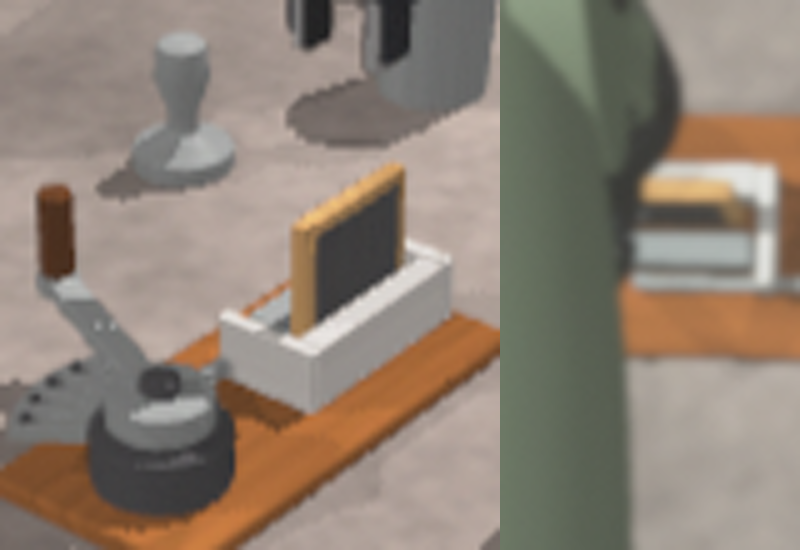

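The plaque stands free and upright in the slot (crop 292–405, 165–330). On to the handle.

Run:
```python
from h import *
np.set_printoptions(precision=2,suppress=True)
p,o=hpose(0,150,-1); bot.grip(0.6,40)
bot.move_ptp(p,o)
p,o=hpose(0,64,-1); r=bot.movel(p,o,max_speed=80,threshold=6)
s=bot.get_state(); print(r,s['t'],s['tcp_pos']-p,s['contact_force'])
if not r:
    bot.grip(0,40); s=bot.get_state(); print(s['t'],s['opening'],s['opening']*85,s['contact_force'],s['wrist_torque'])
a=imaging.capture('scene');cv2.imwrite('pics/s5.png',a);cv2.imwrite('pics/c9.png',crop(a,280,150,120,140,4))
```

```text
False 20.525 [ 0.5  -0.04  0.44] [ 0.5  -0.1  -1.19]
20.9167 0.19589345078621506 16.65094331682828 [-0.31  1.41  3.17] [ 0.12  0.09 -0.03]
```

View pics/c9.png

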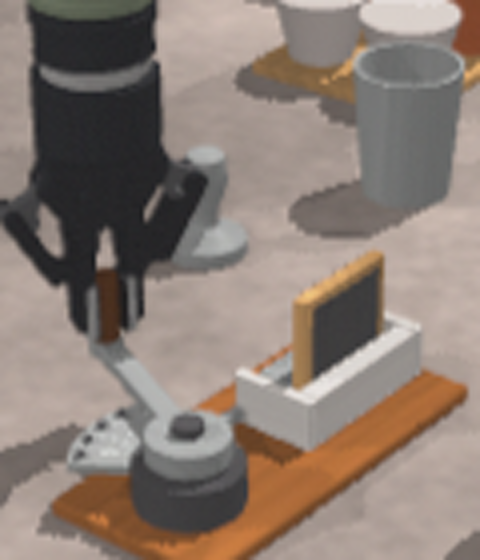

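The handle is held between the pads (crop ~108,305) and the plaque is undisturbed. Pulling the lever in small arc steps while logging the tangential force.

Run:
```python
from h import *
np.set_printoptions(precision=2,suppress=True)
f0=bot.get_state()['contact_force']
for a in np.arange(1,13)*0.065:
    p,o=hpose(a,64,-1); bot.movel(p,o,max_speed=40)
    s=bot.get_state(); t=TH0+a; f=s['contact_force']-f0
    tg=np.array([-np.sin(t),np.cos(t),0]); rd=np.array([np.cos(t),np.sin(t),0])
    q=s['tcp_pos']-PIV
    print('a %.3f act %.3f r %.1f Ft %.1f Fr %.1f Fz %.1f op %.3f'%(a,(np.arctan2(q[1],q[0])-TH0)%6.283,np.hypot(*q[:2]),f@tg,f@rd,f[2],s['opening']))
bot.dwell(.3);s=bot.get_state();print(s['t'],s['contact_force'],s['tcp_pos']-p)
a=imaging.capture('scene');b=imaging.capture('top');cv2.imwrite('pics/s6.png',a);cv2.imwrite('pics/t6.png',b)
cv2.imwrite('pics/c10.png',np.hstack([crop(a,285,170,115,120,4),crop(b,225,205,80,120,4)]))
```

```text
a 0.065 act 0.058 r 119.7 Ft -2.9 Fr -0.0 Fz 0.1 op 0.200
a 0.130 act 0.117 r 119.6 Ft -5.5 Fr 0.9 Fz 0.5 op 0.196
a 0.195 act 0.188 r 119.5 Ft -2.8 Fr 0.6 Fz 0.2 op 0.206
a 0.260 act 0.258 r 119.4 Ft -1.0 Fr 0.1 Fz 0.2 op 0.197
a 0.325 act 0.317 r 119.3 Ft -2.9 Fr -1.1 Fz -0.2 op 0.201
a 0.390 act 0.376 r 119.2 Ft -6.5 Fr -1.9 Fz -0.6 op 0.198
a 0.455 act 0.448 r 119.0 Ft -3.9 Fr -1.1 Fz 0.2 op 0.196
a 0.520 act 0.517 r 118.9 Ft -2.0 Fr -2.1 Fz -0.6 op 0.198
a 0.585 act 0.575 r 118.7 Ft -4.4 Fr -3.2 Fz -0.0 op 0.202
a 0.650 act 0.635 r 118.6 Ft -7.0 Fr -3.8 Fz 1.3 op 0.198
a 0.715 act 0.707 r 118.4 Ft -4.9 Fr -3.8 Fz -0.7 op 0.199
a 0.780 act 0.776 r 118.2 Ft -2.7 Fr -4.6 Fz -1.7 op 0.201
25.3667 [2.93 5.12 3.96] [1.56 1.12 0.45]
```

View pics/c10.png

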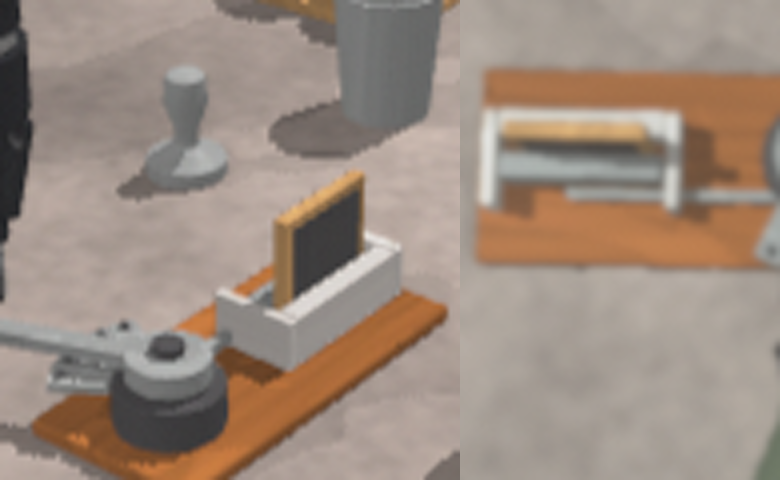

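Three force peaks have passed and the lever is resting in the third low. The jaw is up against the upright plaque, so I'm handing in.

```bash
python3 -c "
from h import *
s=bot.get_state();print(s['t'],s['opening'],s['contact_force']);bot.sign_off()"
```

```text
25.4667 0.19678595345613678 [2.88865099 5.26970024 4.81294398]
the job is handed in; nothing more can be done
```

The plaque is standing on edge in the slot, released, and the lever is held at its third click. I handed the job in at 25.5 s with the gripper still closed on the handle.

- **Plaque:** its lower edge met the slot floor at 12.0 mm above the table. Pictures after release and after the pull show it upright in the slot.
- **Lever:** the pull force peaked at 5.5, 6.5 and 7.0 N near 0.13, 0.39 and 0.65 rad. It fell to 1.0, 2.0 and 2.7 N at the three clicks. The last reading was 0.776 rad against a target of 0.78. In the last picture the jaw has closed up to the plaque.
- **Bystanders:** I saw no contact with the cups or tools, but I did not check each one's position at the end.

Three things disagreed:
- **Fingertips:** they are really about 30.5 mm short of the stated TCP. I saw this in the pictures, confirmed it with a light touch on the table, and corrected for it.
- **Cameras:** the two views differ by about 6 mm in x. I leaned on the scene camera, which matched the robot, and moved the plaque 2.5 mm before inserting it.
- **Lever arc:** the inward force grew to about 4.6 N, so the pivot or radius I assumed is off by a millimetre or two.

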